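# Weigh two bronze bushings by feel and show the sound one to the scanner

### The job

Wake the scanner by pressing its push button fully down and letting it come back up. Then lift each of the two look-alike bronze bushings clear of the rubber mat in turn to feel which is heavier (the lighter has a hollow core): the lighter must end standing upright on the mat, set down and not dropped, and the heavier is held in the gripper, upright and still, over the middle of the round black dotted plate with its underside about 10 cm above the plate. Finish while still holding it there, and leave the small parts lying on the mat and the plate where they are.

Things in the scene. Friction and masses are not known exactly. Their poses are not given: they have to be found in the camera images.
- bushing_a: One of two look-alike closed bronze bushings: round barrel 40 mm in diameter on a round flange 56 mm in diameter, 8 mm thick; 55 mm tall in all. Stands on the mat, flange down. Origin: centre of the underside; z up its axis. Grip the barrel 20 to 50 mm above the underside. 0.28 to 0.50 kg; the two differ by 0.08 kg or more; either may be the heavier. The core inside may rattle.
- bushing_b: One of two look-alike closed bronze bushings: round barrel 40 mm in diameter on a round flange 56 mm in diameter, 8 mm thick; 55 mm tall in all. Stands on the mat, flange down. Origin: centre of the underside; z up its axis. Grip the barrel 20 to 50 mm above the underside. 0.28 to 0.50 kg; the two differ by 0.08 kg or more; either may be the heavier. The core inside may rattle.
- mat: Dark rubber mat lying flat, 180 mm (its x) by 260 mm (its y), 4 mm thick, fixed. It lies on either the left or the right side. Origin: centre of its underside. The bushings stand on it side by side along its y, about 160 mm apart, and a small steel nut lies near its long edge.
- plate: Round black scanning plate, 230 mm in diameter, 12 mm thick, fixed to the table, with white dots and a 32 mm bright ring marking its middle. It lies on the other side from the mat. Origin: centre of its underside; z up. Two low white printed parts lie near its rim.
- scan_button (a joint): Travel of the white round scanner button, m: 0 up, 0.006 fully down. A spring returns it; fully down takes 5 N.
- scan_button_top (a point): Centre of the top face of the scanner button, 32 mm in diameter, in a small grey housing between the mat and the plate; it is pressed straight down.
- puck: Bystander: white printed disc, 36 mm in diameter, 12 mm high, on the plate near its rim. Origin: centre of its underside.
- bracket: Bystander: white printed link, about 64 by 34 mm, 14 mm high, on the plate near its rim. Origin: middle of its underside.
- nut: Bystander: steel round nut, 24 mm in diameter, 12 mm high, on the mat near the long edge. Origin: centre of its underside.
There are look-alikes about, which are no part of the job. Leave any red look-alike of the plate alone. What is shaped like the bushing_b but pink is not meant.

How it is judged:
By the outcome, as a careful person would: the job done as asked, in the order asked, and still so for the second after the job is handed in, while the arm keeps its last pose, push and grip.
It also fails if it takes over 72 s, if anything falls off the work surface, if the arm or the gripper's body presses on something with over 40 N, if the wrist force passes 120 N, or if a joint passes its speed limit or range.

### The arm

A 6-joint arm with a two-finger parallel gripper is mounted at the origin on the work surface. World frame = base frame: x ahead of the robot, y to its left, z up, the work surface at z = 0. Lengths are in mm, angles in rad, forces in N, time in s.
With the tool pointing down it reaches from about 275 to 750 mm from the base axis. Payload 10.2 kg.
Tool frame: the origin (TCP) lies midway between the tips of the shut fingers; the grasp point (between the pads) lies 19 mm behind it (tcp_to_grasp is the distance from the TCP to the grasp point, in mm); z points along the fingers, y is the line along which they close (so a half turn about z gives the same grasp; the last joint's range is limited). The gripper opens to 85 mm and grips with 20 to 120 N. Pads are 22 mm wide; open, the fingers measure 114 mm over their backs; the gripper's body (76 mm by 85 mm) begins 54 mm behind the grasp point. The pads swing forward as they close: fully open they stand 13 mm farther back than shut.
Start: joints at [-1.553, 0.313, 1.498, -0, 1.331, -0.223], TCP at [125.188, -509.862, 209.494] pointing down, gripper open.
Joint ranges: [-2.94, 2.94], [-0.97, 2.17], [0.19, 2.56], [-1.23, 4.37], [0.02, 3.11], [-2.88, 2.88]. Speed limits (rad/s): [2.39, 2.39, 3.01, 3.14, 3.14, 3.14].

### API

Orientations are given as a rotation vector (axis times angle).
In Python, from workcell import * gives the robot as it stands. Calls block until the motion is done:
- move_pose(position, orientation): joint-space move of the TCP to a pose.
- servo_line(position, speed=150, ori=None, max_force=None): straight line of the TCP; ori=None keeps the orientation; speed is the mean speed in mm/s. With max_force (N) it stops when the force on the tool has changed by that much, and returns True; else False.
- set_joints(angles): joint-space move.
- open_jaws() and close(grasp_force=None): open the fingers fully, or close them until they stop; grasp_force is the grip in N (None keeps the last).
- wait(seconds).
- ik(position, orientation): joint angles nearest the present ones, or None.
- read_camera(name): name is "side" or "top"; returns a dict with "pixels" (400x640x3 uint8, red, green, blue), "fx", "fy", "cx", "cy" (pixels), "dist" ([k1, k2, p1, p2, k3] as OpenCV has them; the pictures are not rectified), "position" and "orientation" of the camera in the world. Camera axes: x right, y up, looking along -z (the intrinsics and any distortion apply to the point x, -y, -z); pixel columns grow to the right and rows downward; lengths in mm; the calibration is good to about 2 mm. A picture is of the moment at which its call begins. There is no depth.
A pose or a line that the arm cannot do raises MotionError and nothing moves.
- hand_in(): hands the job in; it is judged then, once.
Readings, each from a call of its own:
- get_time(): time.
- get_joint_pos(): joint angles.
- get_qvel(): joint speeds.
- get_joint_efforts(): joint torques, N m.
- get_tool_pos(): TCP position.
- get_ee_rot(): TCP orientation.
- get_wrist_force(): force on the tool from outside, world axes, zero at the start.
- get_moment(): the same for the moment, N m.
- get_width(): finger opening in mm.
- get_gripper_force(): force on a finger pad.
Only numpy, scipy, OpenCV 4.12 (cv2) and the standard library are available. Lean on these libraries where they do the work, as an engineer would, in place of code of your own. Each camera call takes 0.05 s, during which the arm holds its last target. There are 200 camera calls.

## Working session

There is one attempt and no reset: what is moved stays moved. The work goes in short steps, each a Python script; the robot and the scene stay as the last script left them, time stands still between calls to the robot, and variables do not carry over. Pictures are saved under pics/ and viewed, at most 10 in all, crops included, and the job is handed in when it is done.

```bash
mkdir -p pics; cat > h.py <<'E'
from workcell import *
import numpy as np, cv2
from scipy.spatial.transform import Rotation as R
def cam(n):
    c=read_camera(n); c['n']=n; return c
def rotm(c):
    o=np.array(c['orientation'],float)
    return R.from_rotvec(o).as_matrix() if o.shape==(3,) else (o if o.shape==(3,3) else R.from_quat(o).as_matrix())
def ray(c,uv):
    K=np.array([[c['fx'],0,c['cx']],[0,c['fy'],c['cy']],[0,0,1.]])
    p=cv2.undistortPoints(np.array([[uv]],float),K,np.array(c['dist'],float))[0,0]
    return np.array(c['position'],float), rotm(c)@np.array([p[0],-p[1],-1.])
def onplane(c,uv,z):
    o,d=ray(c,uv); return o+d*(z-o[2])/d[2]
def tri(c1,u1,c2,u2):
    o1,d1=ray(c1,u1);o2,d2=ray(c2,u2)
    s=np.linalg.lstsq(np.c_[d1,-d2],o2-o1,rcond=None)[0]
    a=o1+s[0]*d1;b=o2+s[1]*d2
    return (a+b)/2,np.linalg.norm(a-b)
def save(c,f,crop=None,s=1):
    im=c['pixels'][...,::-1]
    if crop: x0,y0,x1,y1=crop; im=im[y0:y1,x0:x1]
    cv2.imwrite('pics/'+f,cv2.resize(im,None,fx=s,fy=s,interpolation=cv2.INTER_CUBIC))
E
python3 - <<'E'
from h import *
for n in('top','side'):
    c=cam(n); save(c,n+'0.png',s=1.25); np.save(n+'0.npy',c,allow_pickle=True)
    print(n,{k:v for k,v in c.items() if k!='pixels'})
print(get_time(),get_ee_rot(),get_wrist_force(),get_width())
E
```

```text
top {'fx': 454.1375276610686, 'fy': 454.1375276610686, 'cx': 319.42567496894037, 'cy': 195.64316473585785, 'dist': array([0.00733568, 0.        , 0.        , 0.        , 0.        ]), 'position': array([ 292.42378524,  -22.6276655 , 1073.73810811]), 'orientation': array([ 0.10011682, -0.1235574 , -1.5628085 ]), 'n': 'top'}
side {'fx': 459.9834448671844, 'fy': 459.9834448671844, 'cx': 316.8030434941683, 'cy': 198.44267433650498, 'dist': array([-0.12819493,  0.        ,  0.        ,  0.        ,  0.        ]), 'position': array([  124.88209614, -1082.94514393,   742.60900136]), 'orientation': array([ 1.01284167, -0.16619895, -0.26790732]), 'n': 'side'}
0.1 [-3.11770987e+00 -3.77153920e-01 -1.86630461e-04] [-1.10833577  0.59918236  0.51199649] 85.37585723271403
```

View pics/top0.png

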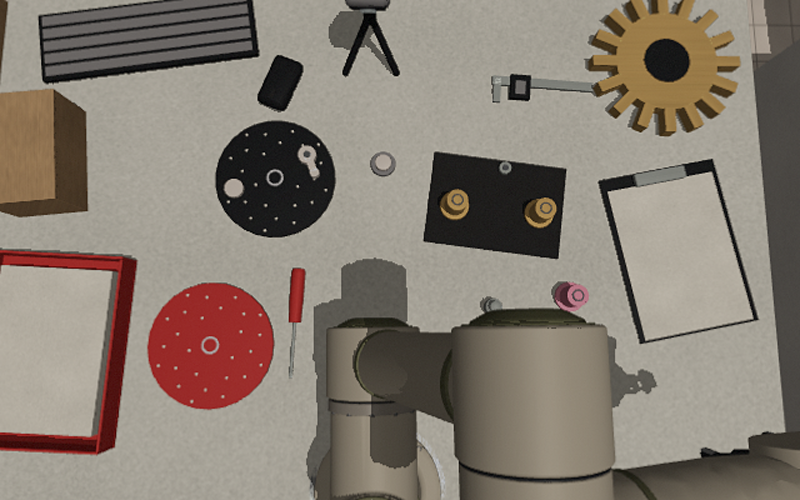

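View pics/side0.png

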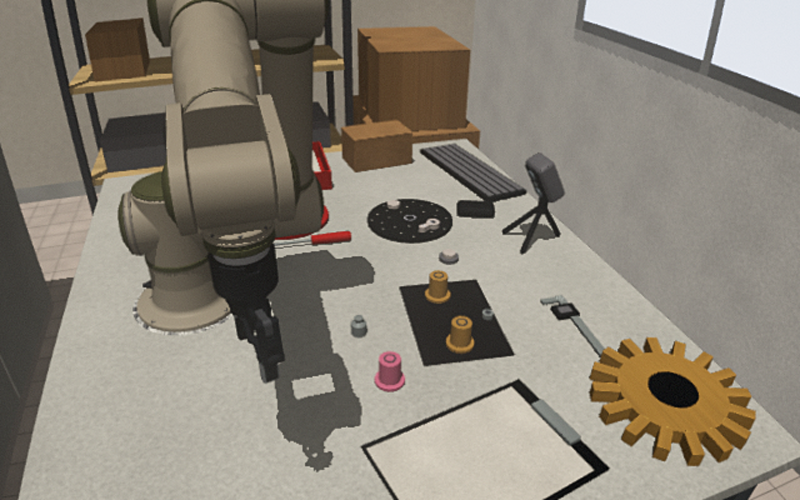

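The top picture shows the bronze bushings on the mat at about (455,204) and (541,211) in the 1.25× view. The black plate is at (276,178) and the button at (383,163). Look-alikes are:
- the pink bushing at (570,295)
- the grey weight at (490,305)
- the red plate at (210,345)
- the wooden gear at (665,60)

I choose the two bronze bushings on the mat and the black plate. Next is one close crop of both views.

```bash
python3 - <<'E'
from h import *
T=np.load('top0.npy',allow_pickle=True).item();S=np.load('side0.npy',allow_pickle=True).item()
def crop(c,b,s): x,y,w,h=b; return cv2.resize(c['pixels'][y:y+h,x:x+w,::-1],(w*s,h*s),interpolation=cv2.INTER_NEAREST)
a=crop(T,(285,110,165,75),4.0.__int__() if 0 else 4); b=crop(S,(315,190,100,100),3)
im=np.zeros((600,660,3),np.uint8); im[:300,:660]=a; im[300:600,:300]=b
im[300:600,300:660]=crop(T,(170,95,120,100),3)
cv2.imwrite('pics/crop.png',im)
for c,roi in((T,(330,130,460,200)),(S,(330,205,400,290))):
    hsv=cv2.cvtColor(c['pixels'],cv2.COLOR_RGB2HSV)
    m=cv2.inRange(hsv,(8,90,60),(25,255,255)); k=np.zeros_like(m);x0,y0,x1,y1=roi;k[y0:y1,x0:x1]=m[y0:y1,x0:x1]
    n,l,st,ce=cv2.connectedComponentsWithStats(k)
    for i in range(1,n):
        if st[i,4]>60: print(c['n'],st[i],ce[i])
    # bright/white things
    m=cv2.inRange(hsv,(0,0,150),(180,60,255))
E
```

```text
top [352 151  24  25 417] [363.5971223  163.58752998]
top [420 158  25  25 426] [432.25117371 169.79342723]
side [340 216  21  27 410] [350.04634146 230.19756098]
side [356 252  24  31 539] [368.04823748 268.14656772]
```

View pics/crop.png

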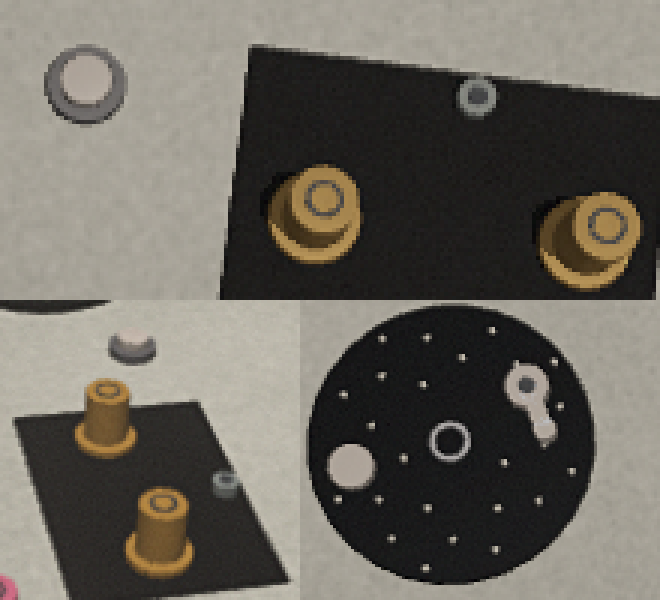

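The crop confirms two bronze bushings with a dark ring on each top face, at top-view px (365.5,159) and (436.2,166), and the nut at (404,134). It also shows the white button in its grey housing at (306.5,129), and the black plate's ring at (219,141.5) with the puck and link near its rim. I'll refine these and triangulate.

```bash
python3 - <<'E'
from h import *
T=np.load('top0.npy',allow_pickle=True).item();S=np.load('side0.npy',allow_pickle=True).item()
def cen(c,g,r,f):
    im=c['pixels'].astype(int); ys,xs=np.mgrid[:400,:640]
    m=(np.hypot(xs-g[0],ys-g[1])<r)&f(im,cv2.cvtColor(c['pixels'],cv2.COLOR_RGB2HSV).astype(int))
    return np.array([xs[m].mean(),ys[m].mean()]),m.sum()
dark=lambda im,h:(h[...,1]<110)
white=lambda im,h:(h[...,2]>165)&(h[...,1]<60)
bright=lambda im,h:(h[...,2]>75)
L=[('b1',(365.5,159),(350.5,219.5),6,4.5,dark),('b2',(436.2,166),(368.8,257.2),6,5,dark),
('btn',(306.5,129),(358.5,202.5),8,8,white),('ring',(219.2,141.5),(327.2,174.4),8,7,bright)]
for n,t,s,rt,rs,f in L:
    a,na=cen(T,t,rt,f);b,nb=cen(S,s,rs,f)
    for tag,u,v in(('eye',t,s),('mask',a,b)):
        p,e=tri(T,u,S,v); print(n,tag,np.round(u,1),np.round(v,1),na,nb,p.round(1),'gap',e.round(1))
# mat corners
res={}
for c,roi in((T,(330,110,460,215)),(S,(315,215,415,295))):
    g=cv2.cvtColor(c['pixels'],cv2.COLOR_RGB2GRAY); hsv=cv2.cvtColor(c['pixels'],cv2.COLOR_RGB2HSV)
    m=((g<70)|((hsv[...,1]>90)&(hsv[...,0]>8)&(hsv[...,0]<25))).astype(np.uint8)
    k=np.zeros_like(m);x0,y0,x1,y1=roi;k[y0:y1,x0:x1]=m[y0:y1,x0:x1]
    cs,_=cv2.findContours(k,0,1); q=cv2.convexHull(max(cs,key=cv2.contourArea))
    q=cv2.approxPolyDP(q,5,True)[:,0]; res[c['n']]=q; print(c['n'],q.tolist())
    for u in q: print(onplane(c,u,4).round(0)[:2])
qs=res['side']
for u in res['top']:
    P=onplane(T,u,4); v=min(qs,key=lambda v:np.linalg.norm(onplane(S,v,4)-P)); print('mat corner',[x.round(1) for x in tri(T,u,S,v)])
E
```

```text
b1 eye [365.5 159. ] [350.5 219.5] 35 14 [ 522.3 -142.3   58.4] gap 2.5
b1 mask [365.1 159.1] [350.5 218.4] 35 14 [ 522.  -141.3   61.3] gap 1.4
b2 eye [436.2 166. ] [368.8 257.2] 38 15 [ 507.3 -304.2   58. ] gap 2.3
b2 mask [436.3 166. ] [368.8 257.2] 38 15 [ 507.2 -304.4   58.2] gap 2.4
btn eye [306.5 129. ] [358.5 202.5] 107 108 [603.3  -5.9  16.5] gap 4.6
btn mask [306.2 129.1] [358.8 199.3] 107 108 [601.7  -5.8  27.5] gap 0.9
ring eye [219.2 141.5] [327.2 174.4] 78 29 [573.7 203.5   7.3] gap 3.6
ring mask [219.5 141.6] [327.4 174.4] 78 29 [573.7 202.6   7.8] gap 2.9
top [[347, 122], [452, 135], [446, 206], [339, 192]]
[ 628. -105.]
[ 597. -361.]
[ 423. -340.]
[455. -85.]
side [[320, 230], [349, 216], [380, 224], [410, 283], [339, 291]]
[452. -93.]
[555. -49.]
[ 625. -113.]
[ 593. -363.]
[ 421. -340.]
mat corner [array([ 629.3, -105.2,   -1.7]), np.float64(0.6)]
mat corner [array([ 596.2, -360.8,    1.7]), np.float64(3.2)]
mat corner [array([ 421.8, -339.6,    3.9]), np.float64(2.3)]
mat corner [array([455.4, -85.2,  -1.7]), np.float64(0.9)]
```

Bushing tops come out at z ≈ 58–61 (expected 59) and 163 mm apart. The mat is at about z 0–4 and the plate at about 8 (expected 12), so these are consistent. Now I'll press the button.

```bash
cat >> h.py <<'E'
ORI=np.array([-3.11770987e+00,-3.77153920e-01,-1.86630461e-04])
def fz(n=25,dt=.02):
    v=[]
    for _ in range(n): v.append(get_wrist_force()); wait(dt)
    return np.mean(v,0).round(3),np.std(v,0).round(3)
E
python3 - <<'E'
from h import *
T=np.load('top0.npy',allow_pickle=True).item()
print(onplane(T,(306.2,129.1),22).round(1),onplane(T,(219.4,141.6),12).round(1))
for p in((602,-6,60),(602,-6,12),(522,-142,20),(507,-304,20),(522,-142,130),(573.5,203,130)): print(p,None if (q:=ik(p,ORI)) is None else np.round(q,2))
close(40)
move_pose((602.5,-6,60),ORI); print(get_time(),get_tool_pos(),fz(10))
c=servo_line((602.5,-6,5),speed=25,max_force=2.5); z1=get_tool_pos()[2]
c2=servo_line((602.5,-6,z1-12),speed=12,max_force=12); z2=get_tool_pos()[2]
print(c,z1,c2,z2,get_wrist_force(),get_time())
wait(.2); save(cam('side'),'press.png',(250,120,450,280),3)
servo_line((602.5,-6,60),speed=60); print(get_time())
E
```

```text
[603.8  -5.8  22. ] [574.  201.8  12. ]
(602, -6, 60) [-0.2   0.63  1.43  0.    1.09  1.12]
(602, -6, 12) [-0.2   0.69  1.46  0.    0.99  1.12]
(522, -142, 20) [-0.48  0.57  1.66  0.    0.92  0.85]
(507, -304, 20) [-0.74  0.66  1.49  0.    0.99  0.59]
(522, -142, 130) [-0.48  0.42  1.56  0.    1.16  0.85]
(573.5, 203, 130) [0.15 0.56 1.34 0.   1.24 1.48]
3.3833 [602.59600669  -6.87570835  60.20011912] (array([-0.196, -0.172,  0.167]), array([0.688, 0.471, 0.377]))
False 5.081287546829509 True -5.7122011561923856 [-0.93805602 -0.19260027  5.27195548] 6.7917
8.2917
```

View pics/press.png

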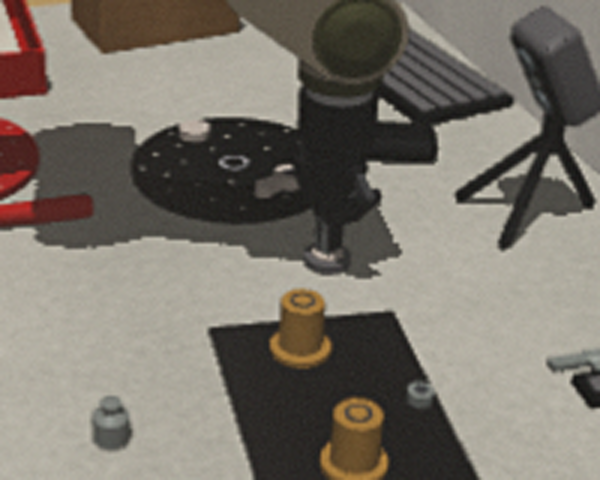

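The picture shows the shut fingers at the button (325,260 in the crop), but the TCP went lower than the expected top at z ≈ 22. I'll check the finger width and where the tip really is.

```bash
python3 - <<'E'
from h import *
print(get_width(),get_gripper_force(),get_tool_pos(),get_ee_rot(),get_joint_pos(),fz(10))
c=cam('side'); im=np.hstack([c['pixels'][130:240,310:410,::-1]]*1)
t=cam('top'); a=cv2.resize(im,(500,550),interpolation=2); b=cv2.resize(t['pixels'][100:200,280:335,::-1],(302,550),interpolation=2)
cv2.imwrite('pics/chk.png',np.hstack([a,b])[:, :800])
# predicted TCP pixel
for cc in(c,t):
    Rm=rotm(cc)
    for P in(get_tool_pos(),(603,-6,22),(603,-6,0)):
        v=Rm.T@(np.array(P)-cc['position']); 
        K=np.array([[cc['fx'],0,cc['cx']],[0,cc['fy'],cc['cy']],[0,0,1.]])
        print(cc['n'],cv2.projectPoints(np.array([[v[0],-v[1],-v[2]]]),np.zeros(3),np.zeros(3),K,cc['dist'])[0].ravel().round(1))
E
```

```text
-0.18730178829936764 0.0 [602.25898167  -5.95257401  59.56027156] [-3.11725461e+00 -3.77126590e-01  2.11689506e-03] [-2.04713323e-01  6.28065863e-01  1.42761929e+00  1.23407016e-03
  1.08769907e+00  1.12471825e+00] (array([ 0.178, -0.082, -0.097]), array([0.493, 0.427, 0.401]))
side [359.9 189.9]
side [359.3 200.8]
side [358.8 207. ]
top [306.1 125. ]
top [306.3 129.4]
top [306.4 132. ]
```

View pics/chk.png

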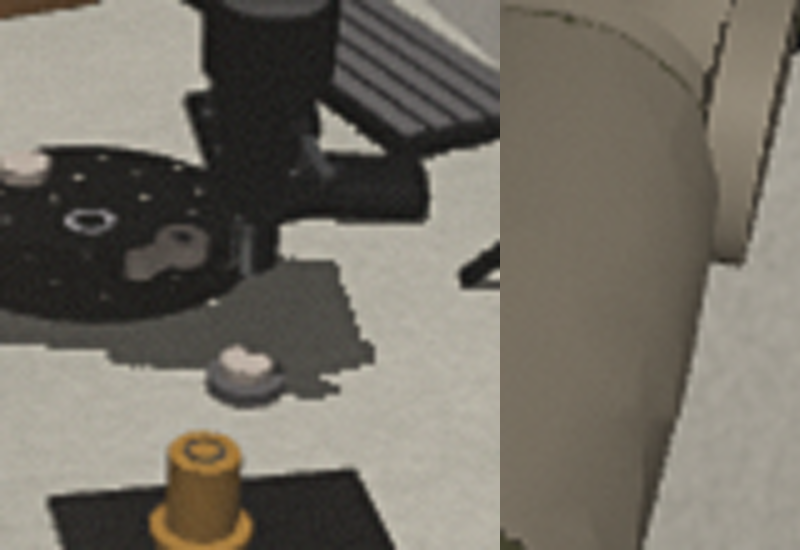

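The shut fingertip appears at side px (360.5,184), while the reported TCP projects to (360,190). So the real tip is about 20 mm above the reported TCP, which matches the contact height. I'll press again, logging force against depth to make sure it bottoms out, and use the contact to fix the offset.

```bash
python3 - <<'E'
from h import *
servo_line((602.5,-6,8),speed=80)
f0=fz(10)[0][2]
for z in(2,0,-2,-4,-6,-7,-8,-9):
    servo_line((602.5,-6,z),speed=30); f=fz(6,.01)[0][2]-f0
    print(z,get_tool_pos()[2].round(2),f.round(2))
    if f>14: break
t=get_time(); servo_line((602.5,-6,25),speed=60); print(t,get_time())
E
```

```text
2 1.92 -0.4
0 0.18 1.34
-2 -1.82 2.29
-4 -3.86 3.79
-6 -5.72 5.61
-7 -5.88 13.72
-8 -6.0 21.06
11.725 12.425
```

Contact came at TCP z ≈ 0.2 and the hard stop at −5.8, so it was pressed the full 6 mm and released. The real fingers sit about 21 mm shorter than reported. Next I go over bushing 1 and look before closing.

```bash
python3 - <<'E'
from h import *
servo_line((602.5,-6,110),speed=200); open_jaws()
move_pose((522,-142,110),ORI); print(servo_line((522,-142,12),speed=80,max_force=6),get_tool_pos(),get_time())
c=cam('side'); save(c,'b1.png',(310,150,410,260),5)
for P in((522,-142,4),(522,-142,59),(522,-142,12),(522,-142,33)):
    v=rotm(c).T@(np.array(P)-c['position'])
    K=np.array([[c['fx'],0,c['cx']],[0,c['fy'],c['cy']],[0,0,1.]])
    print(P,(cv2.projectPoints(np.array([[v[0],-v[1],-v[2]]]),np.zeros(3),np.zeros(3),K,c['dist'])[0].ravel()-[310,150])*5)
E
```

```text
False [ 522.30664283 -142.13131085   12.45928345] 15.8333
(522, -142, 4) [198.74767069 429.38027884]
(522, -142, 59) [204.06900564 345.76701842]
(522, -142, 12) [199.50962199 417.46602639]
(522, -142, 33) [201.5292057  385.79315779]
```

View pics/b1.png

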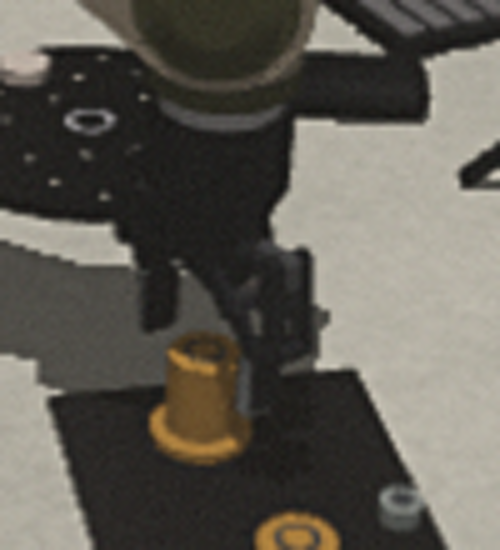

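The open fingertips straddle bushing 1, at crop px (155,330) and (255,413). Their midpoint lands on its axis at z ≈ 43, which is TCP + 31. That confirms the ~20 mm offset plus the 13 mm swing. I'll grip with TCP z ≈ −3, putting the pads about 36 mm above the underside.

```bash
cat >> h.py <<'E'
def lift(x,y,zg=-3,up=60):
    f0,_=fz(20,.01)
    print('hit',servo_line((x,y,zg),speed=60,max_force=8))
    close(50); wait(.2); print('w',get_width(),get_gripper_force())
    servo_line((x,y,up),speed=80); wait(.5)
    f,s=fz(50,.02); print('F',f0,f,'dFz',(f-f0)[2],'std',s,'w',get_width(),get_time())
E
python3 - <<'E'
from h import *
lift(522,-142); save(cam('side'),'l1.png',(310,150,410,260),5)
E
```

```text
hit False
w 39.40650963174418 50.414104303345084
F [-0.134  0.178  0.122] [ 0.037  0.038 -4.702] dFz -4.824 std [0.492 0.43  0.485] w 39.20941155436055 19.425
```

View pics/l1.png

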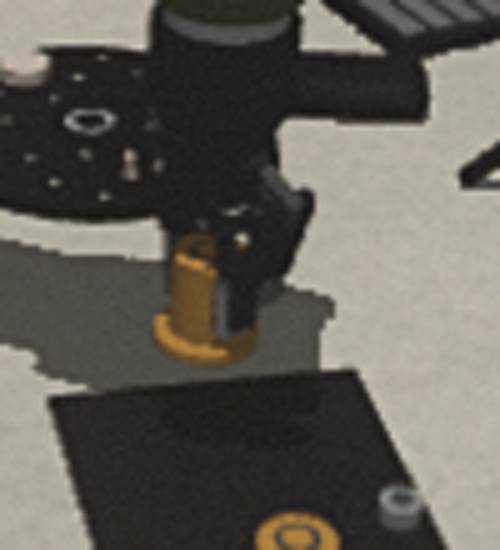

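Bushing 1 is held upright well clear of the mat (crop about (205,300)) and weighs about 0.49 kg. I'll set it down gently and weigh the other.

```bash
cat >> h.py <<'E'
def setdown(x,y):
    servo_line((x,y,2),speed=80); wait(.1)
    print('touch',servo_line((x,y,-6),speed=10,max_force=2.5),get_tool_pos()); wait(.1)
    open_jaws(); wait(.1); servo_line((x,y,110),speed=150)
E
python3 - <<'E'
from h import *
setdown(522,-142)
move_pose((507.3,-304,110),ORI); servo_line((507.3,-304,30),speed=120,max_force=6); wait(.2)
lift(507.3,-304)
E
```

```text
touch True [ 521.99743883 -141.973414     -2.4954841 ]
hit False
w 38.579401272505876 50.728668104857206
F [-0.08   0.03   0.106] [-0.058  0.146 -2.766] dFz -2.872 std [0.51  0.431 0.583] w 38.87776258670228 28.1583
```

Bushing 2 is about 0.29 kg, so bushing 1 is the heavier. I'll set 2 down, take 1 and go over the plate.

```bash
python3 - <<'E'
from h import *
setdown(507.3,-304)
move_pose((522,-142,110),ORI); wait(.3)
t=cam('top'); s=cam('side'); a=cv2.resize(s['pixels'][190:300,310:420,::-1],(400,400)); b=cv2.resize(t['pixels'][110:215,330:460,::-1],(400,323)); 
im=np.zeros((400,800,3),np.uint8); im[:,:400]=a; im[:323,400:]=b; cv2.imwrite('pics/set.png',im); print(get_time())
E
```

```text
touch True [ 507.28945825 -303.97373917   -2.463576  ]
32.3833
```

View pics/set.png

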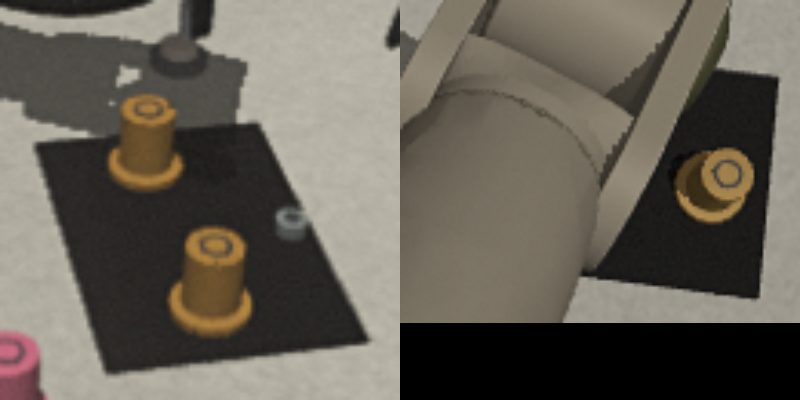

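Both bushings stand upright on the mat, at crop (145,145) and (212,280), with the nut untouched. Now I take the heavier one to the plate.

```bash
python3 - <<'E'
from h import *
servo_line((522,-142,30),speed=120,max_force=6)
lift(522,-142,up=110)
servo_line((573.8,202.3,112),speed=120)
servo_line((573.8,202.3,105),speed=40); wait(.6)
print(get_tool_pos(),get_ee_rot(),get_width(),get_time(),fz(20)[0])
c=cam('side');save(c,'end.png',(280,110,400,200),6)
hsv=cv2.cvtColor(c['pixels'],cv2.COLOR_RGB2HSV);m=cv2.inRange(hsv,(8,90,60),(25,255,255));m[:110]=0;m[200:]=0;m[:,:285]=0;m[:,380:]=0
n,l,st,ce=cv2.connectedComponentsWithStats(m);print(st[1:][st[1:,4]>30])
K=np.array([[c['fx'],0,c['cx']],[0,c['fy'],c['cy']],[0,0,1.]])
for P in((573.8,202.3,112),(573.8,202.3,167),(573.8,202.3,12)):
    v=rotm(c).T@(np.array(P)-c['position']); u=cv2.projectPoints(np.array([[v[0],-v[1],-v[2]]]),np.zeros(3),np.zeros(3),K,c['dist'])[0].ravel(); print(P,u.round(1),((u-[280,110])*6).round())
# flange outline predicted bbox at z 112
pts=[(573.8+28*np.cos(a),202.3+28*np.sin(a),112) for a in np.linspace(0,6.28,60)]
v=(np.array(pts)-c['position'])@rotm(c); u=cv2.projectPoints(v*[1,-1,-1],np.zeros(3),np.zeros(3),K,c['dist'])[0][:,0]
print('flange bbox',u.min(0).round(1),u.max(0).round(1))
E
```

```text
hit False
w 39.13899556046386 50.482881451025605
F [-0.051 -0.036  0.214] [ 0.067  0.124 -4.64 ] dFz -4.854 std [0.645 0.485 0.531] w 39.09945974410671 37.675
[573.79443333 202.31598392 105.0061635 ] [-3.11772993e+00 -3.77199112e-01 -1.86271191e-04] 39.14312529162053 41.65 [ 0.016  0.269 -4.778]
[[285 110  37  27 829]
 [339 110  41   6  97]
 [321 129  16  21 169]]
(573.8, 202.3, 112) [328.7 146.1] [292. 217.]
(573.8, 202.3, 167) [329.1 130.4] [295. 122.]
(573.8, 202.3, 12) [327.9 173.2] [287. 379.]
flange bbox [320.1 142.5] [337.3 149.8]
```

View pics/end.png

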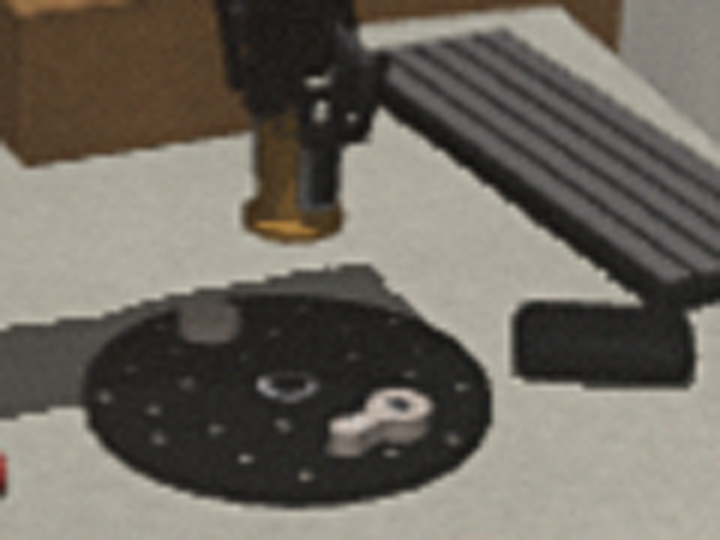

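The bushing is held upright over the plate's ring. Its flange bottom is at row 149, against 149.8 predicted for an underside 100 mm above the plate, and the small parts are undisturbed.

```bash
python3 -c "
from h import *
print(abs(np.array(get_qvel())).max(),get_time()); print(hand_in())"
```

```text
0.0008853132229178265 42.0333
the job is handed in; nothing more can be done
None
```

The job is handed in at 42 s: the button was pressed fully down twice and let up each time, the lighter bushing (about 0.29 kg) stands upright on the mat, and the heavier (about 0.49 kg) is held still and upright over the middle of the black plate, its underside about 100 mm above it.

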